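Index and lock a microscope filter carousel

TASK

Take the locking pin out of its rest block and stand it in the carousel's guide, so that its foot rides on the disc, and let go of it. Then turn the selector knob the shorter way round until the pin drops fully home into the notch in the disc's rim and locks it; go by feel, neither pressing the pin down hard nor straining the disc against it once it has caught. Leave everything else on the bench where it stands.

Things in the scene. Friction and masses are not known exactly. Their poses are not given: they have to be found in the camera images.
- carousel: Filter carousel, fixed to the bench, about 190 x 230 mm: black round housing, 170 mm across, top 20 mm above the bench, a flat grey disc over it with the selector knob at its centre. Two white index arms, 52 mm high, stand outside the disc on opposite sides; one ends at the guide, the other at the blank. Origin: on the disc's axis, at bench height; z up.
- disc_top (a point): Fixed point on the axis at the disc's top face, 36 mm above the bench. The disc (152 mm across, 14 mm thick, six small glass filters) turns endlessly both ways with slight friction (0.1 N m). Its rim has one notch, open outwards, 12.5 mm wide, cut right through, reaching in to 54 mm from the axis; below it lies the housing's top, 16 mm under the disc's top.
- selector: Selector knob that turns the disc: a black upright bar 56 mm long, 14 mm wide, its flanks from 46 to 100 mm above the bench, white mark on top and small low nose at one end. Origin: on the axis, 36 mm above the bench. x axis: along the bar to the marked end; z up. The marked end points to the notch only within 0.3 rad: the knob has shifted on its shaft (unknown, stays firm below 3 N m).
- knob_grip (a point): on the selector's axis, 48 mm above the disc's top: inside the bar, where to grip it (84 mm above the bench)
- knob_nose (a point): tip of the nose at the marked end of the selector, 35 mm from the axis and 5 mm above the disc's top; it moves round with the knob
- guide: Guide for the pin: fixed steel block 26 x 26 x 24 mm at the end of one index arm (left or right), 62 mm from the disc's axis, with a vertical round hole 11.6 mm wide right through and a 2 mm chamfer at the top. It hangs 6 mm above the disc. Origin: centre of its underside, on the hole's axis, 42 mm above the bench; z up.
- guide_mouth (a point): centre of the guide hole's upper mouth, 66 mm above the bench
- blank: Solid steel block 26 x 26 x 14 mm, without a hole, at the end of the other index arm; origin: centre of its underside, 42 mm above the bench. Not used.
- rest: Rest block for the pin, fixed to the bench, 50 x 50 x 30 mm, grey, with a hole 12.5 mm wide and 25 mm deep in the middle of its top. Origin: centre of its underside.
- pin: Locking pin, loose, about 70 g, upright, 72 mm long: steel shaft 10 mm thick, 50 mm long, foot chamfered 2 mm; above it a dark round head 18 mm across, 22 mm tall, to grip. Origin: centre of the foot; z up to the head. It starts in the rest block, foot 5 mm above the bench.
- pin_foot (a point): Centre of the pin's foot. In the guide, riding on the disc, it is 36 mm above the bench; home in the notch, 20 mm (the head then clears the guide by 4 mm). The pin drops by its own weight when the notch comes slowly under it, and then blocks the disc, so that the turning moment rises; keep the push between pin and disc under about 10 N.
- pin_head (a point): middle of the pin's head, 61 mm above its foot
- filter_ring: bystander: empty filter ring, loose; origin: centre of its underside as it lies; leave alone
- slide_box: bystander: slide box, loose; origin: centre of its underside as it stands; leave alone
- dropper: bystander: dropper bottle, loose; origin: centre of its underside as it stands; leave alone
- jar: bystander: amber jar, loose; origin: centre of its underside as it stands; leave alone
- spirit: bystander: tall bottle, loose; origin: centre of its underside as it stands; leave alone
- driver: bystander: screwdriver, loose; origin: centre of its underside as it lies; leave alone
- beaker: bystander: beaker, loose; origin: centre of its underside as it stands; leave alone
There are look-alikes about, which are no part of the job. Leave any green or red look-alike of the carousel alone.

How it is judged:
By the outcome, as a careful person would: the job done as asked, in the order asked, and still so for the second after the job is handed in, with the robot touching nothing.
It also fails if it takes over 72 s, if anything falls off the work surface, if the arm or the gripper's body presses on something with over 40 N, if the wrist force passes 120 N, or if a joint passes its speed limit or range.

ROBOT

A 7-joint arm with a two-finger parallel gripper is mounted at the origin on the work surface. World frame = base frame: x ahead of the robot, y to its left, z up, the work surface at z = 0. Lengths are in m, angles in rad, forces in N, time in s.
With the tool pointing down it reaches from about 0.4 to 0.85 m from the base axis. Payload 10.4 kg.
Tool frame: the origin (TCP) lies on the centre line of the jaws, within the pads' length; the fingertips stand r.tip_extent ahead of it and the grasp point (between the pads) lies 3 mm ahead of it (r.tip_extent is the distance from the TCP to the fingertips, in m); z points along the fingers, y is the direction in which the jaws open and shut (so a half turn about z gives the same grasp; the last joint's range is limited). The gripper opens to 87 mm and grips with 3 to 60 N. Pads are 19 mm wide; open, the fingers measure 117 mm over their backs; the gripper's body (75 mm by 190 mm) begins 51 mm behind the grasp point.
Start: joints at [1.135, 0.332, -0.065, 1.46, 0.022, 1.35, -0.088], TCP at [0.251, -0.573, 0.245] pointing down, gripper open.
Joint ranges: [-2.6, 2.6], [-0.5, 2.12], [-1.47, 1.34], [0.16, 2.42], [-1.27, 4.41], [0.06, 2.06], [-2.6, 2.6]. Speed limits (rad/s): [2.22, 2.22, 2.79, 2.79, 3.14, 3.14, 3.14].

INTERFACE

Orientations are given as a unit quaternion [x, y, z, w].
In Python, from bench import r gives the robot as it stands. The module is installed in compiled form; this text tells all that it offers.
- The arm moves only by the shell command python3 -m jog 'ROWS' [FORCE]. ROWS is JSON, a list of rows, each a list of 5 numbers: the shift along the tool's x, y, z in cm, then the turn about the tool's z in rad, then the closure, from 0 (fully open) to 1 (shut). A call has exactly 10 rows; each row shifts and turns the pose as measured when the row begins, along the tool's axes as they then stand; what a row does not reach is not made up. A row lasts 1/10 s, in which the tool goes at most 50 mm and 8.59 degrees, less where a joint would pass 70% of its speed; a pose out of reach is approached as far as the arm can. A call with a gripper value outside its range is refused whole. The fingers move at their own pace and stop on an object; FORCE is the grip in N (left out, the last holds). Time passes only in rows, so rows that do not move let the fingers close, or fill a call up. It gives the time, the measured TCP pose, the force and the opening at its end, in the units of the state.
- r.read_state(): the state, without advancing time (a new reading comes with each control period).
- r.camera(name): name is "scene" or "top" or "wrist"; returns a dict with "pixels" (384x512x3 uint8, red, green, blue), "fx", "fy", "cx", "cy" (pixels), "camera_from_world" (4x4, takes a point from world to camera coordinates). Camera axes: x right, y up, looking along -z (the intrinsics and any distortion apply to the point x, -y, -z); pixel columns grow to the right and rows downward; lengths in m; the calibration is good to about 2 mm. A picture is of the moment at which its call begins. There is no depth.
- r.close_job(): hands the job in, once; it reports no verdict.
The state is a dict: "time": time; "joint_positions": joint angles; "joint_vel": joint speeds; "joint_torque": joint torques, N m; "ee_pos": TCP position; "eef_rot": TCP orientation; "ft_force": force on the tool from outside, world axes, zero at the start; "torque": the same for the moment, N m; "width": finger opening in m.
Only numpy, scipy, OpenCV 4.12 (cv2) and the standard library are available. Lean on these libraries where they do the work, as an engineer would, in place of code of your own. Each camera call takes 0.05 s, during which the arm holds its last target. There are 200 camera calls.

## Working session

There is one attempt and no reset: what is moved stays moved. The work goes in short steps, Python scripts to look and compute and a shell command to move; the robot and the scene stay as the last step left them, time stands still between calls to the robot, and variables do not carry over. Pictures are saved under pics/ and viewed, about 8 in all and at most 12, crops included, and the job is handed in when it is done.

```bash
mkdir -p pics; cat > h.py <<'E'
import numpy as np, cv2
from bench import r
from scipy.spatial.transform import Rotation as R
def cam(n,save=None):
    c=r.camera(n); c['img']=cv2.cvtColor(c['pixels'],cv2.COLOR_RGB2BGR)
    if save: cv2.imwrite('pics/'+save,c['img'])
    return c
def ray(c,u,v):
    T=np.array(c['camera_from_world']); d=np.array([(u-c['cx'])/c['fx'],-(v-c['cy'])/c['fy'],-1.])
    return -T[:3,:3].T@T[:3,3], T[:3,:3].T@d
def onz(c,u,v,z):
    o,d=ray(c,u,v); return o+d*(z-o[2])/d[2]
def proj(c,p):
    T=np.array(c['camera_from_world']); q=T[:3,:3]@p+T[:3,3]
    return np.array([c['cx']+c['fx']*q[0]/-q[2], c['cy']-c['fy']*q[1]/-q[2]])
def two(c1,p1,c2,p2):
    o1,d1=ray(c1,*p1);o2,d2=ray(c2,*p2)
    A=np.stack([d1,-d2],1); s=np.linalg.lstsq(A,o2-o1,rcond=None)[0]
    a=o1+s[0]*d1;b=o2+s[1]*d2; return (a+b)/2,np.linalg.norm(a-b)
def st():
    s=r.read_state(); print('t',round(s['time'],2),'p',np.round(s['ee_pos'],4),'F',np.round(s['ft_force'],1),'M',np.round(s['torque'],2),'w',round(s['width'],4))
    m=R.from_quat(s['eef_rot']).as_matrix(); print('x',np.round(m[:,0],3),'y',np.round(m[:,1],3),'z',np.round(m[:,2],3)); return s,m
def go(p,yaw=None):
    "shift in tool cm to put TCP at p"
    s=r.read_state(); m=R.from_quat(s['eef_rot']).as_matrix()
    print('shift cm',np.round(m.T@(np.array(p)-s['ee_pos'])*100,2))
E
python3 - <<'E'
from h import *
a=cam('scene');b=cam('top')
cv2.imwrite('pics/a.png',cv2.resize(np.vstack([a['img'],b['img']]),None,fx=.78,fy=.78))
cv2.imwrite('pics/top.png',cv2.resize(b['img'],(800,600)))
cv2.imwrite('pics/scene.png',cv2.resize(a['img'],(800,600)))
st();print(r.tip_extent, r.read_state()['joint_positions'])
for c in(a,b): print(np.round(c['camera_from_world'],3),c['fx'],c['cx'],c['cy'],[k for k in c])
E
```

```text
t 0.1 p [ 0.2506 -0.5722  0.2438] F [ 0.2 -0.  -0. ] M [-0.04  0.04  0.02] w 0.0872
x [ 0.916  0.401 -0.   ] y [ 0.401 -0.916 -0.001] z [-0.001  0.001 -1.   ]
0.022 [ 1.13539108  0.33282471 -0.06471985  1.46085672  0.02159492  1.34988983
 -0.08848242]
[[ 0.327  0.945 -0.022 -0.139]
 [-0.532  0.203  0.822  0.184]
 [ 0.781 -0.257  0.57  -1.407]
 [ 0.     0.     0.     1.   ]] 393.17127091635626 254.552349936438 186.58021159214064 ['pixels', 'fx', 'fy', 'cx', 'cy', 'camera_from_world', 'img']
[[-0.008 -0.999  0.033 -0.015]
 [ 0.996 -0.005  0.088 -0.493]
 [-0.087  0.034  0.996 -1.05 ]
 [ 0.     0.     0.     1.   ]] 383.7912866962073 262.8621294988424 190.69153002293174 ['pixels', 'fx', 'fy', 'cx', 'cy', 'camera_from_world', 'img']
```

View pics/top.png

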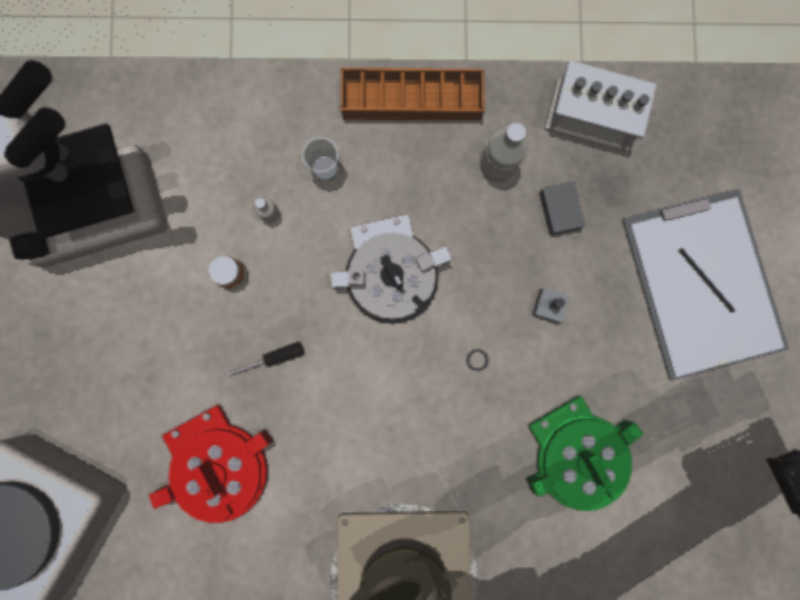

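View pics/scene.png

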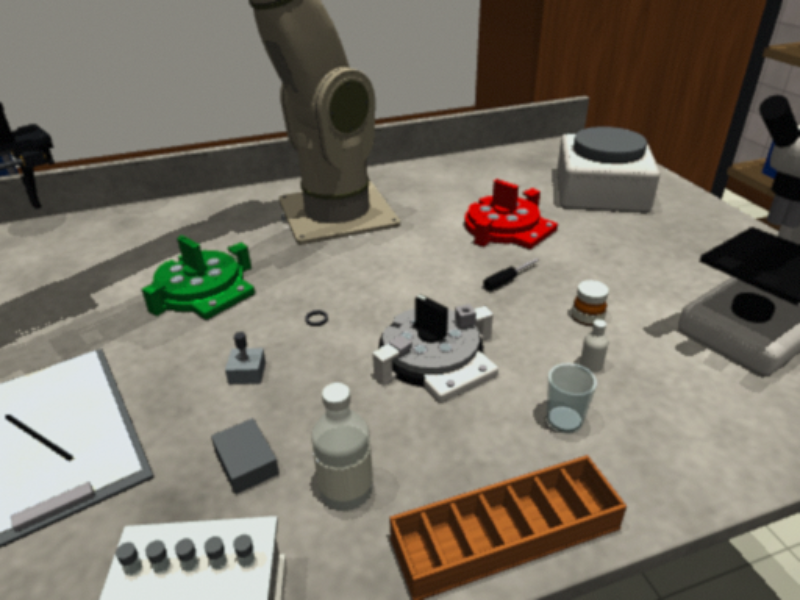

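The two 800x600 views show the following. In the top view the white carousel is at (392,277), with the red one at (217,470) and the green one at (585,462) as look-alikes. The guide candidates are the left block at (355,277), which seems to have a hole, and the right block at (432,260). The pin in its rest is at (556,303); the clamp knobs at (580–640,85–100) and the pen are other dark things. Next is a close crop to check.

```bash
python3 - <<'E'
from h import *
b=cam('top');a=cam('scene')
i=b['img'];s=a['img']
k1=cv2.resize(i[130:215,205:300],(400,358),interpolation=cv2.INTER_CUBIC) # carousel
k2=cv2.resize(i[170:220,325:381],(400,358),interpolation=cv2.INTER_CUBIC)
k3=cv2.resize(s[180:262,230:325],(400,345),interpolation=cv2.INTER_CUBIC)
k4=cv2.resize(s[200:252,130:190],(400,345),interpolation=cv2.INTER_CUBIC)
o=np.vstack([np.hstack([k1,k2]),np.hstack([k3,k4])]); cv2.imwrite('pics/crop.png',cv2.resize(o,(680,600))); print(o.shape)
# rough world
f=.64
for n,p,z in[('disc',(392,277),.036),('guide',(355,277),.066),('blank',(432,260),.056),('notch',(419,300),.036),('pinhead',(558,302),.077),('rest',(549,306),.03)]:
    print(n,np.round(onz(b,p[0]*f,p[1]*f,z),3))
E
```

```text
(703, 800, 3)
disc [0.529 0.015 0.036]
guide [0.526 0.079 0.066]
blank [ 0.556 -0.054  0.056]
notch [ 0.488 -0.032  0.036]
pinhead [ 0.48  -0.268  0.077]
rest [ 0.477 -0.265  0.03 ]
```

View pics/crop.png

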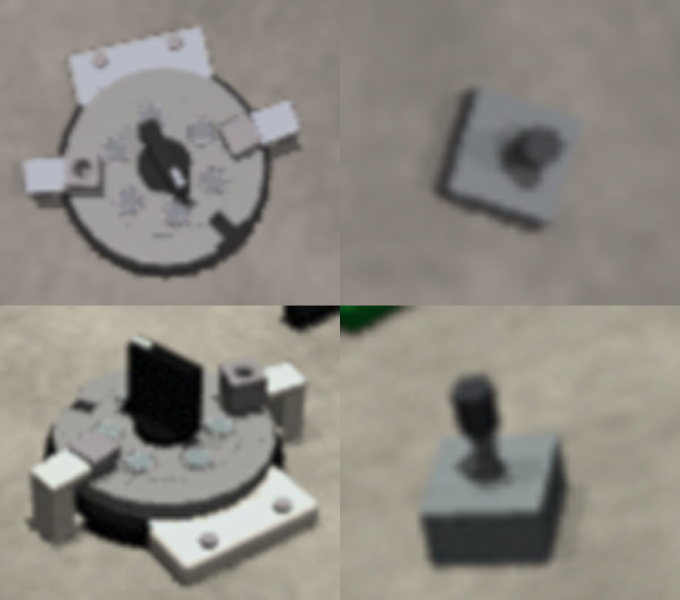

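Crop: the left block has the hole (83,165) and is also holed in the scene view (243,372), so it is the guide. The right block at (240,135) is solid, so it is the blank. The notch is at (228,228). The pin's head is at (543,145) and stands in the rest. The shorter way is clockwise seen from above.

```bash
python3 - <<'E'
from h import *
b=cam('top');a=cam('scene')
for n,p,q,z in[('pinheadtop',(358.4,193.7),(153.6,213.5),.077),('guide mouth',(228.2,175.9),(297.9,198.5),.066)]:
    X,e=two(b,p,a,q); print(n,np.round(X,4),round(e,4),np.round(onz(b,*p,z),4),np.round(onz(a,*q,z),4))
w=cam('wrist');s,m=st()
T=np.array(w['camera_from_world']); print('wristcam in tool',np.round(m.T@(-T[:3,:3].T@T[:3,3]-s['ee_pos']),3), np.round(T[:3,:3]@m,2))
P=onz(b,358.4,193.7,.077); go([P[0],P[1],.20])
E
```

```text
pinheadtop [ 0.4794 -0.2693  0.0768] 0.0039 [ 0.4791 -0.2712  0.077 ] [ 0.4807 -0.2674  0.077 ]
guide mouth [0.5303 0.0774 0.0642] 0.0027 [0.5295 0.0761 0.066 ] [0.5328 0.0777 0.066 ]
t 0.35 p [ 0.2507 -0.5724  0.2444] F [ 0.2  0.3 -0.4] M [-0.03 -0.02 -0.01] w 0.0872
x [0.916 0.401 0.   ] y [ 0.401 -0.916 -0.   ] z [-0.  0. -1.]
wristcam in tool [ 0.077 -0.001 -0.141] [[-0.    1.   -0.  ]
 [ 0.96  0.    0.28]
 [ 0.28 -0.   -0.96]]
shift cm [ 33.   -18.43   4.44]
```

```bash
python3 -m jog '[[3.8,-2.1,0.3,0,0],[3.8,-2.1,0.3,0,0],[3.8,-2.1,0.3,0,0],[3.8,-2.1,0.3,0,0],[3.8,-2.1,0.4,0,0],[3.8,-2.1,0.4,0,0],[3.8,-2.1,0.4,0,0],[2.2,-1.2,0.4,0,0],[0,0,0,0,0],[0,0,0,0,0]]' 20
python3 - <<'E'
from h import *
s,m=st(); go([.4794,-.2693,.2])
w=cam('wrist','w1.png'); print(proj(w,[.4794,-.2693,.077]))
E
```

```text
time: 1.35
ee_pos: [0.4569, -0.3022, 0.2148]
eef_rot: [0.979, 0.204, -0.0, 0.001]
ft_force: [0.4, -0.4, -0.1]
width: 0.0868
t 1.35 p [ 0.4569 -0.3022  0.2148] F [ 0.4 -0.4 -0.1] M [-0.    0.04 -0.03] w 0.0868
x [ 0.917  0.399 -0.001] y [ 0.399 -0.917  0.002] z [-0.    -0.002 -1.   ]
shift cm [ 3.38 -2.12  1.47]
[232.52615511 158.14444712]
```

View pics/w1.png

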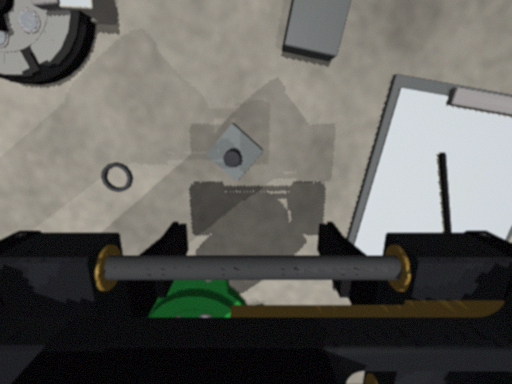

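The wrist view shows the pin head at (232,157) in the rest, which agrees with the projected estimate (232.5,158). I'll approach.

```bash
python3 -m jog '[[1.2,-0.7,0.3,0,0],[1.2,-0.7,0.3,0,0],[1.0,-0.7,0.3,0,0],[0,0,0.3,0,0],[0,0,0.3,0,0.2],[0,0,0,0,0.3],[0,0,0,0,0.3],[0,0,0,0,0.3],[0,0,0,0,0.3],[0,0,0,0,0.3]]' 20
python3 - <<'E'
from h import *
s,m=st(); go([.4794,-.2693,.069])
w=cam('wrist'); i=w['img']; p=proj(w,np.array([.4794,-.2693,.077])); print(p)
u,v=p.astype(int); g=cv2.cvtColor(i,cv2.COLOR_BGR2GRAY)[v-30:v+30,u-40:u+40]
_,t=cv2.threshold(g,0,255,cv2.THRESH_BINARY_INV+cv2.THRESH_OTSU)
for th in(60,75):
  n,l,S,C=cv2.connectedComponentsWithStats((g<th).astype(np.uint8))
  print([(S[k].tolist(),np.round(C[k]+[u-40,v-30],1), np.round(onz(w,*(C[k]+[u-40,v-30]),.075),4)) for k in range(1,n) if S[k,4]>40])
cv2.imwrite('pics/w2.png',cv2.resize(i[v-60:v+60,u-80:u+80],None,fx=4,fy=4))
E
```

```text
time: 2.4
ee_pos: [0.4794, -0.2707, 0.1984]
eef_rot: [0.98, 0.2, -0.001, 0.001]
ft_force: [-1.2, -0.7, 0.1]
width: 0.0612
t 2.4 p [ 0.4794 -0.2707  0.1984] F [-1.2 -0.7  0.1] M [-0.01 -0.02  0.02] w 0.0612
x [ 0.92   0.392 -0.002] y [ 0.392 -0.92   0.002] z [-0.001 -0.003 -1.   ]
shift cm [ 0.07 -0.16 12.94]
[251.42264776 192.74708823]
[([31, 17, 17, 23, 230], array([250. , 190.8]), array([ 0.4802, -0.2674,  0.075 ]))]
[([0, 16, 57, 33, 902], array([236.2, 194.4]), array([ 0.471 , -0.2557,  0.075 ]))]
```

View pics/w2.png

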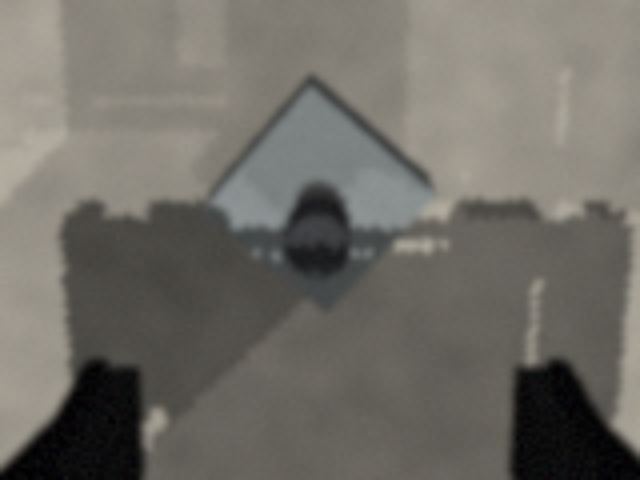

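The crop shows the head's top at (317,240), about (250,192) in the full picture. That puts the pin at about (0.480,-0.268). I'll descend and grip.

```bash
python3 -m jog '[[0.1,-0.1,2.5,0,0.3],[0.1,-0.1,3,0,0.3],[0,0,3,0,0.3],[0,0,2,0,0.3],[0,0,1.4,0,0.3],[0,0,0.8,0,0.3],[0,0,0,0,0.6],[0,0,0,0,0.9],[0,0,0,0,1],[0,0,0,0,1]]' 20
python3 - <<'E'
from h import *
st(); go([.48,-.268,.069])
E
```

```text
time: 3.45
ee_pos: [0.4835, -0.2706, 0.0716]
eef_rot: [0.98, 0.2, 0.003, 0.004]
ft_force: [-0.1, -0.2, 0.4]
width: 0.0371
t 3.45 p [ 0.4835 -0.2706  0.0716] F [-0.1 -0.2  0.4] M [0.02 0.02 0.03] w 0.0371
x [0.92  0.391 0.004] y [ 0.391 -0.92   0.009] z [ 0.007 -0.007 -1.   ]
shift cm [-0.22 -0.37  0.25]
```

```bash
python3 -m jog '[[-0.2,-0.3,0.3,0,0.6],[0,0,0,0,0.7],[0,0,0,0,1],[0,0,0,0,1],[0,0,0,0,1],[0,0,0,0,1],[0,0,0,0,1],[0,0,0,0,1],[0,0,0,0,1],[0,0,0,0,1]]' 20
python3 - <<'E'
from h import *
st()
E
```

```text
time: 4.45
ee_pos: [0.4809, -0.2688, 0.0696]
eef_rot: [0.98, 0.199, 0.003, 0.005]
ft_force: [-0.2, 0.8, 0.4]
width: 0.0169
t 4.45 p [ 0.4809 -0.2688  0.0696] F [-0.2  0.8  0.4] M [0.02 0.03 0.02] w 0.0169
x [0.92  0.391 0.005] y [ 0.391 -0.92   0.011] z [ 0.009 -0.008 -1.   ]
```

```bash
python3 -m jog '[[0,0,-0.5,0,1],[0,0,-1.5,0,1],[0,0,-3,0,1],[0,0,-3,0,1],[0,0,-3,0,1],[0,0,-3,0,1],[1,-1,0,0,1],[2,-3,0,0,1],[2,-3,0,0,1],[2,-3,0,0,1]]' 20
python3 - <<'E'
from h import *
s,m=st(); go([.5305,.0772,.20]); print(np.round(s['joint_positions'],2))
E
```

```text
time: 5.45
ee_pos: [0.5043, -0.1486, 0.2223]
eef_rot: [0.981, 0.195, 0.005, 0.007]
ft_force: [0.3, 0.5, -0.1]
width: 0.0173
t 5.45 p [ 0.5043 -0.1486  0.2223] F [ 0.3  0.5 -0.1] M [ 0.03 -0.05  0.  ] w 0.0173
x [0.924 0.383 0.007] y [ 0.383 -0.924  0.016] z [ 0.013 -0.012 -1.   ]
shift cm [ 11.05 -19.9    2.01]
[ 0.57  0.14 -0.41  1.75  0.07  1.25 -1.03]
```

```bash
python3 -m jog '[[1.4,-2.5,0,0,1],[1.4,-2.5,0,0,1],[1.4,-2.5,0,0,1],[1.4,-2.5,0,0,1],[1.4,-2.5,0,0,1],[1.4,-2.5,0,0,1],[1.2,-2.0,0,0,1],[0.6,-1,0,0,1],[0,0,0,0,1],[0,0,0,0,1]]' 20
python3 - <<'E'
from h import *
s,m=st(); go([.5305,.0772,.20]); print(np.round(s['joint_positions'],2))
w=cam('wrist'); a=cam('scene');b=cam('top')
i=w['img']
sc=a['img'][150:270,220:360]
cv2.imwrite('pics/w3.png',np.hstack([cv2.resize(i,(480,360)),cv2.resize(sc,(320,274))[:]if 0 else cv2.resize(sc,(320,360))]))
print(proj(a,np.array([.5305,.0772,.066])),proj(w,np.array([.5305,.0772,.066])), proj(w,s['ee_pos']+m[:,2]*(.0646)),proj(a,s['ee_pos']+m[:,2]*(.0646)))
E
```

```text
time: 6.45
ee_pos: [0.5265, 0.0756, 0.2231]
eef_rot: [0.98, 0.201, 0.005, 0.007]
ft_force: [0.3, 0.5, -1.2]
width: 0.0172
t 6.45 p [0.5265 0.0756 0.2231] F [ 0.3  0.5 -1.2] M [0.03 0.04 0.02] w 0.0172
x [0.919 0.394 0.008] y [ 0.394 -0.919  0.015] z [ 0.013 -0.011 -1.   ]
shift cm [ 0.42 -0.03  2.32]
[ 0.29  0.18 -0.58  1.72  0.12  1.26 -1.49]
[297.34337056 198.02997433] [250.84944858 182.12236925] [253.21363789 212.863315  ] [297.44983089 165.79444133]
```

View pics/w3.png

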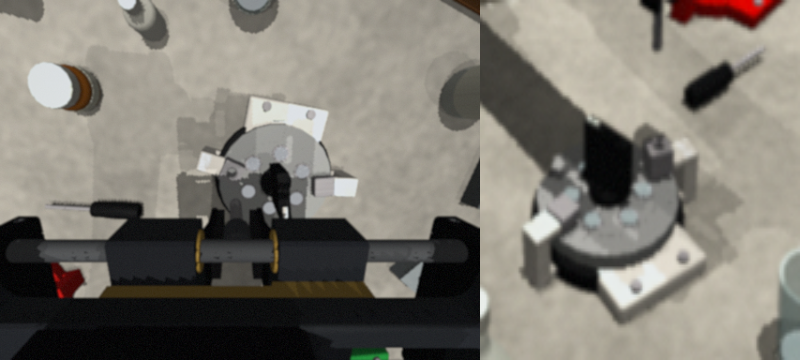

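The scene crop shows the pin's foot at about (296.6,165) px, against a predicted (297.4,165.8), so the grasp is as modelled. The guide is below it. I'll take a zoomed wrist crop for the fine alignment.

```bash
python3 - <<'E'
from h import *
w=cam('wrist'); i=w['img']
cv2.imwrite('pics/w4.png',cv2.resize(i[120:260,200:360],None,fx=4,fy=4,interpolation=cv2.INTER_CUBIC))
for z,p in((.066,[.5305,.0772]),): print((proj(w,np.array(p+[z]))-[200,120])*4)
E
```

```text
[200.90194159 248.12693765]
```

View pics/w4.png

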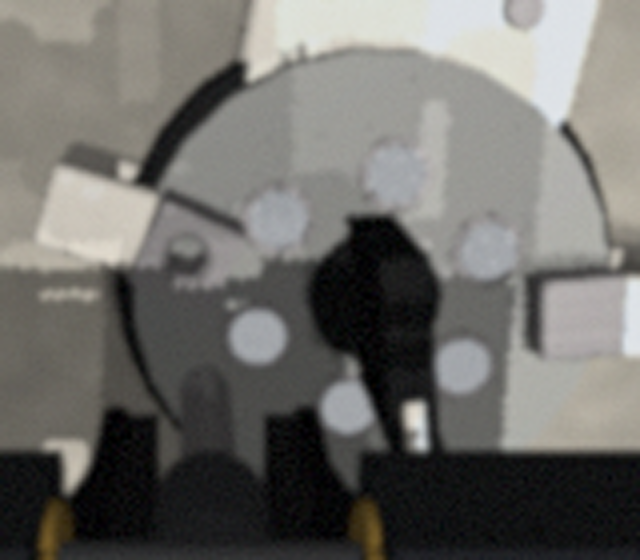

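The crop shows the guide hole at (187,252), against a predicted (201,248). The pin's shaft tip is at (207,365), with the foot's centre near (207,378). I'll work out the offset relative to the pin.

```bash
python3 - <<'E'
from h import *
w=cam('wrist'); s,m=st(); print(w['fx'])
f=s['ee_pos']+m[:,2]*.0646
# sample points of foot edge front (+x tool) radius 5 at 2mm up
px=lambda p:(np.round((proj(w,p)-[200,120])*4,1))
print('foot',px(f),'front face edge',px(f+m[:,0]*.003),'front chamfer',px(f+m[:,0]*.005-m[:,2]*.002),'sides',px(f+m[:,1]*.005),px(f-m[:,1]*.005))
H=onz(w,200+187/4,120+252/4,.066); print('hole',H, 'vs',[.5305,.0772])
B=onz(w,200+205/4,120+np.array(378)/4,f[2]); print('foot seen',B,'model',f)
print('rel hole-foot in tool',np.round(m.T@(H-B)*100,2),'hole-model',np.round(m.T@(H-f)*100,2))
E
```

```text
t 6.7 p [0.5266 0.0751 0.2231] F [-0.2 -0.3 -0.9] M [ 0.02 -0.    0.  ] w 0.0169
x [0.92  0.393 0.008] y [ 0.393 -0.92   0.015] z [ 0.013 -0.011 -1.   ]
265.8293830885219
foot [212.1 371.2] front face edge [212.1 357.4] front chamfer [212.1 351.4] sides [236.4 371.2] [187.8 371.2]
hole [0.52791759 0.0805015  0.066     ] vs [0.5305, 0.0772]
foot seen [0.52556086 0.07515204 0.15852607] model [0.52749796 0.07439078 0.15852607]
rel hole-foot in tool [ 0.35 -0.54  9.25] hole-model [ 0.2  -0.69  9.25]
```

```bash
python3 -m jog '[[0.2,-0.2,1,0,1],[0.2,-0.2,2,0,1],[0,0,2,0,1],[0,0,1.5,0,1],[0,0,1,0,1],[0,0,0,0,1],[0,0,0,0,1],[0,0,0,0,1],[0,0,0,0,1],[0,0,0,0,1]]' 20
python3 - <<'E'
from h import *
w=cam('wrist'); s,m=st(); i=w['img']
f=s['ee_pos']+m[:,2]*.0646
print('foot model',f,proj(w,f),'hole',proj(w,np.array([.5279,.0805,.066])))
cv2.imwrite('pics/w5.png',cv2.resize(i[160:260,200:300],None,fx=6,fy=6,interpolation=cv2.INTER_CUBIC))
E
```

```text
time: 7.7
ee_pos: [0.5309, 0.0775, 0.1444]
eef_rot: [0.98, 0.198, 0.007, 0.007]
ft_force: [0.8, 0.1, -0.2]
width: 0.0172
t 7.75 p [0.531  0.0775 0.1444] F [-0.2  0.   0.1] M [ 0.01 -0.02 -0.02] w 0.0171
x [0.921 0.389 0.01 ] y [ 0.388 -0.921  0.016] z [ 0.016 -0.011 -1.   ]
foot model [0.53199859 0.07679    0.07984372] [253.21276604 212.8250039 ] hole [247.14732784 209.96721718]
```

View pics/w5.png

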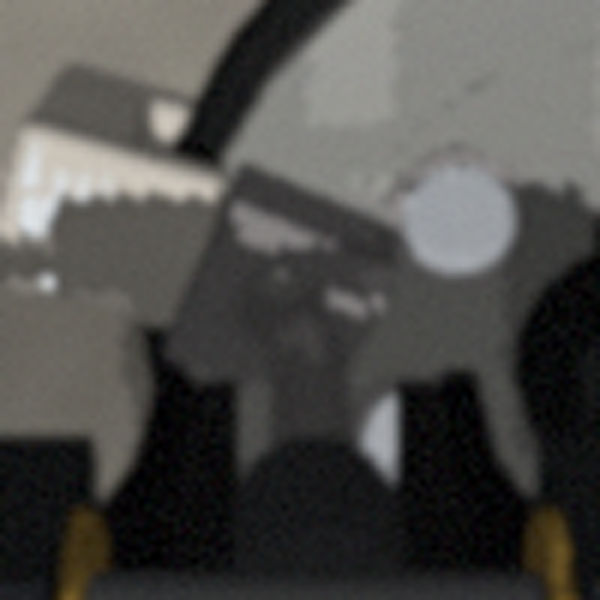

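The crop shows the guide's top-face corners at about (232,200), (398,262) and (165,355), so its centre is near (281,308). The pin shaft is centred at column 312, so the pin is about 4 mm too far along tool +y. I'll correct and look with the contrast raised.

```bash
python3 -m jog '[[0,-0.2,0,0,1],[0,-0.2,0,0,1],[0,0,0,0,1],[0,0,0,0,1],[0,0,0,0,1],[0,0,0,0,1],[0,0,0,0,1],[0,0,0,0,1],[0,0,0,0,1],[0,0,0,0,1]]' 20
python3 - <<'E'
from h import *
w=cam('wrist'); a=cam('scene'); s,m=st(); 
f=s['ee_pos']+m[:,2]*.0646
print('foot model',f,proj(w,f),'scene',proj(a,f))
def en(i,g):
    return (255*(np.clip(i/g,0,1))**.5).astype(np.uint8)
A=cv2.resize(w['img'][180:250,210:280],(490,490),interpolation=cv2.INTER_CUBIC)
B=cv2.resize(a['img'][165:225,280:320],(310,465),interpolation=cv2.INTER_CUBIC)
B=np.vstack([B,np.zeros((25,310,3),np.uint8)])
cv2.imwrite('pics/w6.png',np.hstack([en(A,130.),en(B,220.)]))
E
```

```text
time: 8.75
ee_pos: [0.5295, 0.0816, 0.1449]
eef_rot: [0.98, 0.198, 0.007, 0.007]
ft_force: [0.2, -0.4, -0.8]
width: 0.0175
t 8.85 p [0.5295 0.0816 0.1449] F [-0.2  0.1 -0.5] M [ 0.03  0.03 -0.  ] w 0.017
x [0.921 0.389 0.011] y [ 0.389 -0.921  0.017] z [ 0.017 -0.011 -1.   ]
foot model [0.53061314 0.08090195 0.08035171] [253.18952886 212.86973416] scene [298.97424753 193.04412982]
```

View pics/w6.png

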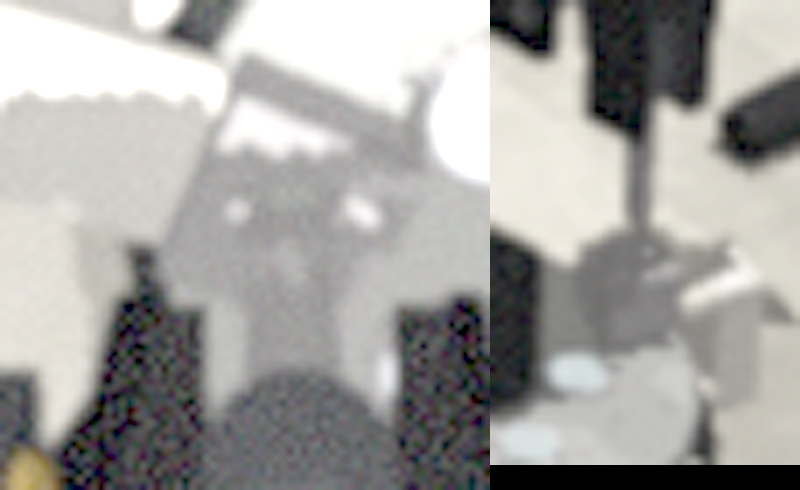

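The enhanced wrist crop puts the guide's top-face centre near (284,220) and the pin's shaft centre at column 295. The scene crop on the right shows the pin standing right above the guide.

```bash
python3 - <<'E'
from h import *
w=cam('wrist'); s,m=st(); f=s['ee_pos']+m[:,2]*.0646
for hp in((284,220),(290,222)):
  H=onz(w,210+hp[0]/7,180+hp[1]/7,.066); B=onz(w,252.1,214.4,f[2])
  print(H,B,np.round(m.T@(H-B)*100,2))
E
```

```text
t 8.9 p [0.5295 0.0816 0.1449] F [-0.1 -0.1 -0.7] M [-0.06  0.02  0.04] w 0.0171
x [0.921 0.389 0.011] y [ 0.388 -0.921  0.017] z [ 0.017 -0.011 -1.   ]
[0.52630494 0.08125182 0.066     ] [0.5290312  0.08121497 0.08033385] [-0.27 -0.13  1.43]
[0.52634775 0.08045341 0.066     ] [0.5290312  0.08121497 0.08033385] [-0.29 -0.06  1.43]
```

```bash
python3 -m jog '[[-0.15,-0.1,0,0,1],[0,0,0,0,1],[0,0,0.4,0,1],[0,0,0.4,0,1],[0,0,0.3,0,1],[0,0,0.3,0,1],[0,0,0.2,0,1],[0,0,0.2,0,1],[0,0,0,0,1],[0,0,0,0,1]]' 12
python3 -c "
from h import *
s,m=st();print(s['ee_pos']+m[:,2]*.0646)"
```

```text
time: 9.9
ee_pos: [0.5278, 0.0814, 0.1249]
eef_rot: [0.98, 0.198, 0.007, 0.007]
ft_force: [-0.0, -0.2, -1.7]
width: 0.0174
t 9.9 p [0.5278 0.0814 0.1249] F [-0.  -0.2 -1.7] M [-0.05 -0.01  0.05] w 0.0174
x [0.921 0.389 0.01 ] y [ 0.388 -0.921  0.017] z [ 0.016 -0.012 -1.   ]
[0.52889618 0.0806767  0.06031765]
```

The foot is 6 mm below the mouth with no notable force, so it has entered. I'll carry on gently.

```bash
python3 -m jog '[[0,0,0.2,0,1],[0,0,0.2,0,1],[0,0,0.2,0,1],[0,0,0.2,0,1],[0,0,0.2,0,1],[0,0,0.2,0,1],[0,0,0.2,0,1],[0,0,0,0,1],[0,0,0,0,1],[0,0,0,0,1]]' 12
python3 -c "
from h import *
s,m=st();print(s['ee_pos']+m[:,2]*.0646)"
```

```text
time: 10.9
ee_pos: [0.5281, 0.0814, 0.1097]
eef_rot: [0.98, 0.198, 0.007, 0.007]
ft_force: [1.2, -0.3, -0.7]
width: 0.0175
t 10.9 p [0.5281 0.0814 0.1097] F [ 1.2 -0.3 -0.7] M [-0.01  0.01 -0.07] w 0.0175
x [0.921 0.389 0.011] y [ 0.388 -0.921  0.017] z [ 0.016 -0.011 -1.   ]
[0.52913536 0.08068029 0.04514279]
```

```bash
python3 -m jog '[[0,0,0.2,0,1],[0,0,0.2,0,1],[0,0,0.2,0,1],[0,0,0.1,0,1],[0,0,0,0,1],[0,0,0,0,0.7],[0,0,0,0,0.6],[0,0,0,0,0.55],[0,0,0,0,0.55],[0,0,0,0,0.55]]' 12
python3 -c "
from h import *
s,m=st();print(s['ee_pos']+m[:,2]*.0646)"
```

```text
time: 11.9
ee_pos: [0.5287, 0.0816, 0.1027]
eef_rot: [0.98, 0.198, 0.007, 0.007]
ft_force: [-0.1, 0.1, -0.2]
width: 0.0384
t 11.9 p [0.5287 0.0816 0.1027] F [-0.1  0.1 -0.2] M [ 0.06  0.06 -0.01] w 0.0384
x [0.921 0.389 0.012] y [ 0.388 -0.921  0.017] z [ 0.017 -0.011 -1.   ]
[0.52978917 0.08088248 0.03812055]
```

```bash
python3 -m jog '[[0,0,-0.5,0,0.55],[0,0,-1.5,0,0.55],[0,0,-3,0,0.55],[0,0,-3,0,0.55],[0,0,-2,0,0.55],[0,0,0,0,0.55],[0,0,0,0,0.55],[0,0,0,0,0.55],[0,0,0,0,0.55],[0,0,0,0,0.55]]' 12
python3 - <<'E'
from h import *
w=cam('wrist'); s,m=st(); print(np.round(s['joint_positions'],2))
# camera in tool now; reconstruct w4 camera
T=np.array(w['camera_from_world']); G=np.eye(4);G[:3,:3]=m;G[:3,3]=s['ee_pos']; CT=T@G
x=np.array([.92,.393,.008]);z=np.array([.013,-.011,-1.]);z/=np.linalg.norm(z);x-=z*(x@z);x/=np.linalg.norm(x)
G0=np.eye(4);G0[:3,:3]=np.stack([x,np.cross(z,x),z],1);G0[:3,3]=[.5266,.0751,.2231]
w0=dict(w);w0['camera_from_world']=CT@np.linalg.inv(G0)
q=lambda u,v,zz:onz(w0,200+u/4,120+v/4,zz)
ax=q(371,290,.036);mk=q(413,425,.1);g=q(187,252,.066)
print('axis',ax,'mark',mk,'guide',g,'dist',np.linalg.norm((g-ax)[:2]),'ang guide',np.arctan2(*(g-ax)[1::-1]),'bar',np.arctan2(*(mk-ax)[1::-1]),np.linalg.norm((mk-ax)[:2]))
print(proj(w,np.array([*ax[:2],.1])))
go([*ax[:2],.19])
i=w['img']; b=cam('top')
A=cv2.resize(i[100:300,180:400],(440,400),interpolation=cv2.INTER_CUBIC)
B=cv2.resize(b['img'][130:215,205:300],(358,400),interpolation=cv2.INTER_CUBIC)
cv2.imwrite('pics/w7.png',np.hstack([A,B]))
E
```

```text
time: 12.9
ee_pos: [0.526, 0.0834, 0.2111]
eef_rot: [0.98, 0.199, 0.008, 0.007]
ft_force: [0.6, -0.1, -0.5]
width: 0.039
t 12.95 p [0.526  0.0834 0.211 ] F [-0.8  0.   0.3] M [-0.05  0.03 -0.05] w 0.0392
x [0.921 0.39  0.012] y [ 0.39  -0.921  0.017] z [ 0.018 -0.011 -1.   ]
[ 0.28  0.19 -0.59  1.74  0.13  1.23 -1.51]
axis [0.53258226 0.01855482 0.036     ] mark [0.51507662 0.00923415 0.1       ] guide [0.52791042 0.08066879 0.066     ] dist 0.06228941570371783 ang guide 1.645869085937456 bar -2.6523322206811635 0.01983236003214952
[312.46237052 215.56925183]
shift cm [-1.94  6.19  2.18]
```

View pics/w7.png

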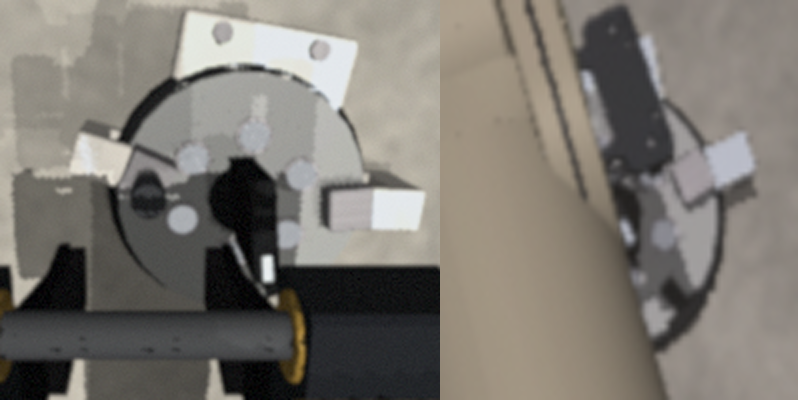

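The wrist view shows the pin's head standing in the guide at (148,193). The knob bar has its white mark at (268,268). I'll move over the knob.

```bash
python3 -m jog '[[-0.4,1.2,0.2,-0.03,0.55],[-0.4,1.3,0.3,-0.03,0.55],[-0.4,1.3,0.3,-0.03,0.55],[-0.4,1.3,0.3,0,0.55],[-0.2,0.8,0.3,0,0.55],[0,0.3,0.3,0,0.55],[0,0,0,0,0.55],[0,0,0,0,0.55],[0,0,0,0,0.55],[0,0,0,0,0.55]]' 15
python3 - <<'E'
from h import *
s,m=st(); print(np.round(s['joint_positions'],2), 'yang',np.arctan2(m[1,1],m[0,1]),'want -1.081');go([.5336,.0186,.087])
E
```

```text
time: 14.0
ee_pos: [0.5372, 0.0195, 0.1923]
eef_rot: [0.97, 0.245, 0.006, 0.006]
ft_force: [0.3, 0.6, 1.1]
width: 0.0391
t 14.0 p [0.5372 0.0195 0.1923] F [0.3 0.6 1.1] M [0.05 0.01 0.03] w 0.0391
x [0.88  0.475 0.009] y [ 0.475 -0.88   0.015] z [ 0.015 -0.009 -1.   ]
[ 0.36  0.21 -0.55  1.75  0.13  1.2  -1.3 ] yang -1.0762943841631947 want -1.081
shift cm [-0.45 -0.25 10.53]
```

```bash
python3 -m jog '[[-0.4,-0.2,1,0,0.55],[0,0,2,0,0.55],[0,0,2,0,0.55],[0,0,2,0,0.55],[0,0,1.5,0,0.55],[0,0,1,0,0.55],[0,0,0.6,0,0.55],[0,0,0,0,0.55],[0,0,0,0,0.55],[0,0,0,0,0.55]]' 15
python3 - <<'E'
from h import *
s,m=st(); go([.5336,.0186,.087])
E
```

```text
time: 15.0
ee_pos: [0.5323, 0.0204, 0.086]
eef_rot: [0.969, 0.246, 0.007, 0.006]
ft_force: [-0.5, 0.6, -0.1]
width: 0.0392
t 15.0 p [0.5323 0.0204 0.086 ] F [-0.5  0.6 -0.1] M [ 0.01  0.01 -0.01] w 0.0392
x [0.879 0.477 0.01 ] y [ 0.477 -0.879  0.016] z [ 0.017 -0.009 -1.   ]
shift cm [ 0.03  0.22 -0.1 ]
```

```bash
python3 -m jog '[[0,0.2,0,0,0.6],[0,0,0,0,0.7],[0,0,0,0,0.8],[0,0,0,0,0.9],[0,0,0,0,1],[0,0,0,0,1],[0,0,0,0,1],[0,0,0,0,1],[0,0,0,0,1],[0,0,0,0,1]]' 15
python3 - <<'E'
from h import *
s,m=st(); go([.5336,.0186,.087])
E
```

```text
time: 16.0
ee_pos: [0.534, 0.0193, 0.0877]
eef_rot: [0.969, 0.246, 0.008, 0.006]
ft_force: [-1.3, 0.6, 1.0]
width: 0.0137
t 16.0 p [0.534  0.0193 0.0877] F [-1.3  0.6  1. ] M [0.3  0.2  0.03] w 0.0137
x [0.879 0.478 0.013] y [ 0.477 -0.879  0.016] z [ 0.019 -0.008 -1.   ]
shift cm [-0.07  0.04  0.07]
```

```bash
python3 -m jog '[[0,0,0,0.03,1],[0,0,0,0.05,1],[0,0,0,0.06,1],[0,0,0,0.06,1],[0,0,0,0.06,1],[0,0,0,0.06,1],[0,0,0,0.06,1],[0,0,0,0.06,1],[0,0,0,0.06,1],[0,0,0,0.03,1]]' 15
python3 - <<'E'
from h import *
s,m=st(); print(np.round(s['joint_positions'],2), 'yang',np.arctan2(m[1,1],m[0,1]));go([.5336,.0186,.087])
E
```

```text
time: 17.0
ee_pos: [0.5341, 0.0185, 0.0877]
eef_rot: [0.999, -0.033, 0.01, 0.004]
ft_force: [-0.5, 0.7, 0.5]
width: 0.0141
t 17.0 p [0.5341 0.0185 0.0877] F [-0.5  0.7  0.5] M [0.13 0.22 0.13] w 0.0141
x [ 0.998 -0.066  0.019] y [-0.067 -0.998  0.008] z [ 0.019 -0.01  -1.   ]
[ 0.26  0.31 -0.45  1.87  0.17  0.98 -1.9 ] yang -1.6374841807396183
shift cm [-0.05 -0.01  0.07]
```

Turning works with moments near 0.1 N m, but joint 7 is heading for its lower limit. I'll release, lift, turn back half a turn and regrip.

```bash
python3 -m jog '[[0,0,0,0,0.8],[0,0,0,0,0.6],[0,0,0,0,0.55],[0,0,0,0,0.55],[0,0,-1,0,0.55],[0,0,-2,0,0.55],[0,0,-2,0,0.55],[0,0,-1.5,-0.1,0.55],[0,0,0,-0.14,0.55],[0,0,0,-0.14,0.55]]' 15 && python3 -m jog '[[0,0,0,-0.14,0.55],[0,0,0,-0.14,0.55],[0,0,0,-0.14,0.55],[0,0,0,-0.14,0.55],[0,0,0,-0.14,0.55],[0,0,0,-0.14,0.55],[0,0,0,-0.14,0.55],[0,0,0,-0.14,0.55],[0,0,0,-0.14,0.55],[0,0,0,-0.14,0.55]]' 15
python3 - <<'E'
from h import *
s,m=st(); print(np.round(s['joint_positions'],2), 'yang',np.arctan2(m[1,1],m[0,1]), 'want',-1.637+np.pi);go([.5336,.0186,.15])
E
```

```text
time: 18.0
ee_pos: [0.5333, 0.019, 0.1591]
eef_rot: [0.987, 0.161, 0.01, 0.007]
ft_force: [-0.4, -0.8, -0.2]
width: 0.0391
time: 19.0
ee_pos: [0.5349, 0.0191, 0.1682]
eef_rot: [0.627, 0.779, 0.004, 0.015]
ft_force: [-0.4, -0.5, -0.0]
width: 0.0391
t 19.0 p [0.5349 0.0191 0.1682] F [-0.4 -0.5 -0. ] M [ 0.02 -0.08  0.02] w 0.0391
x [-0.213  0.977 -0.018] y [0.977 0.213 0.026] z [ 0.029 -0.012 -1.   ]
[ 0.47  0.24 -0.68  1.79  0.18  1.14 -0.05] yang 0.2147651519592893 want 1.504592653589793
shift cm [ 0.01 -0.19  1.82]
```

```bash
python3 -m jog '[[0,0,0,-0.14,0.55],[0,0,0,-0.14,0.55],[0,0,0,-0.14,0.55],[0,0,0,-0.14,0.55],[0,0,0,-0.14,0.55],[0,0,0,-0.14,0.55],[0,0,0,-0.14,0.55],[0,0,0,-0.12,0.55],[0,0,0,-0.05,0.55],[0,0,0,0,0.55]]' 15
python3 - <<'E'
from h import *
s,m=st(); print(np.round(s['joint_positions'],2), 'yang',np.arctan2(m[1,1],m[0,1]), 'want',-1.637+np.pi);go([.5336,.0186,.087])
E
```

```text
time: 20.0
ee_pos: [0.536, 0.0185, 0.1763]
eef_rot: [0.076, 0.997, -0.006, 0.018]
ft_force: [0.9, 0.1, 0.2]
width: 0.0394
t 20.0 p [0.536  0.0185 0.1763] F [0.9 0.1 0.2] M [ 0.13 -0.09  0.04] w 0.0394
x [-0.988  0.151 -0.036] y [ 0.151  0.988 -0.01 ] z [ 0.035 -0.015 -0.999]
[ 0.61  0.26 -0.84  1.78  0.24  1.16  1.12] yang 1.41889463422307 want 1.504592653589793
shift cm [0.56 0.06 8.91]
```

```bash
python3 -m jog '[[0.3,0,0.5,-0.04,0.55],[0.2,0,1.5,-0.04,0.55],[0,0,2,0,0.55],[0,0,2,0,0.55],[0,0,1.2,0,0.55],[0,0,0.8,0,0.55],[0,0,0.4,0,0.55],[0,0,0,0,0.55],[0,0,0,0,0.55],[0,0,0,0,0.55]]' 15
python3 - <<'E'
from h import *
s,m=st(); print(np.round(s['joint_positions'],2), 'yang',np.arctan2(m[1,1],m[0,1]), 'want',-1.637+np.pi);go([.5336,.0186,.087])
E
```

```text
time: 21.0
ee_pos: [0.5349, 0.0175, 0.0897]
eef_rot: [0.037, 0.999, -0.007, 0.019]
ft_force: [0.0, -0.2, -0.4]
width: 0.0392
t 21.0 p [0.5349 0.0175 0.0897] F [ 0.  -0.2 -0.4] M [ 0.12 -0.04  0.01] w 0.0392
x [-0.997  0.074 -0.039] y [ 0.074  0.997 -0.013] z [ 0.038 -0.016 -0.999]
[ 0.57  0.37 -0.81  1.87  0.34  1.    1.11] yang 1.4965597334670324 want 1.504592653589793
shift cm [0.15 0.1  0.26]
```

```bash
python3 -m jog '[[0.1,0.1,0.1,0,0.7],[0,0,0,0,0.8],[0,0,0,0,0.9],[0,0,0,0,1],[0,0,0,0,1],[0,0,0,0,1],[0,0,0,0,1],[0,0,0,0.03,1],[0,0,0,0.05,1],[0,0,0,0.05,1]]' 15 && python3 -m jog '[[0,0,0,0.06,1],[0,0,0,0.06,1],[0,0,0,0.06,1],[0,0,0,0.06,1],[0,0,0,0.06,1],[0,0,0,0.06,1],[0,0,0,0.06,1],[0,0,0,0.06,1],[0,0,0,0.06,1],[0,0,0,0.06,1]]' 15
python3 - <<'E'
from h import *
s,m=st(); print(np.round(s['joint_positions'],2), 'yang',np.arctan2(m[1,1],m[0,1]), 'done',.561+1.4966-np.arctan2(m[1,1],m[0,1]));go([.5336,.0186,.087])
E
```

```text
time: 22.0
ee_pos: [0.5347, 0.0183, 0.0899]
eef_rot: [0.105, 0.994, -0.006, 0.021]
ft_force: [-0.2, -0.1, 0.5]
width: 0.0138
time: 23.0
ee_pos: [0.5339, 0.0171, 0.09]
eef_rot: [0.413, 0.911, -0.001, 0.021]
ft_force: [0.0, -0.1, 0.7]
width: 0.0139
t 23.0 p [0.5339 0.0171 0.09  ] F [ 0.  -0.1  0.7] M [-0.19  0.19  0.11] w 0.0139
x [-0.659  0.751 -0.04 ] y [0.751 0.66  0.015] z [ 0.038 -0.02  -0.999]
[ 0.46  0.33 -0.68  1.88  0.28  0.99  0.38] yang 0.7204212017446316 done 1.3371787982553682
shift cm [0.15 0.07 0.3 ]
```

```bash
python3 -m jog '[[0,0,0,0.06,1],[0,0,0,0.06,1],[0,0,0,0.06,1],[0,0,0,0.06,1],[0,0,0,0.06,1],[0,0,0,0.06,1],[0,0,0,0.06,1],[0,0,0,0.06,1],[0,0,0,0.04,1],[0,0,0,0.02,1]]' 15
python3 - <<'E'
from h import *
s,m=st(); print('done',.561+1.4966-np.arctan2(m[1,1],m[0,1]));go([.5336,.0186,.087])
E
python3 -m jog '[[0,0,0,0.02,1],[0,0,0,0.02,1],[0,0,0,0.02,1],[0,0,0,0.02,1],[0,0,0,0.02,1],[0,0,0,0.02,1],[0,0,0,0.02,1],[0,0,0,0.02,1],[0,0,0,0.02,1],[0,0,0,0.02,1]]' 12
python3 - <<'E'
from h import *
s,m=st(); print('done',.561+1.4966-np.arctan2(m[1,1],m[0,1]));go([.5336,.0186,.087])
E
```

```text
time: 24.0
ee_pos: [0.5328, 0.0166, 0.09]
eef_rot: [0.655, 0.756, 0.003, 0.021]
ft_force: [-0.0, -0.4, 0.5]
width: 0.0142
t 24.0 p [0.5328 0.0166 0.09  ] F [-0.  -0.4  0.5] M [-0.16  0.21  0.13] w 0.0142
x [-0.142  0.989 -0.028] y [0.989 0.143 0.031] z [ 0.035 -0.023 -0.999]
done 1.9139535016192593
shift cm [0.2 0.1 0.3]
time: 25.0
ee_pos: [0.5324, 0.0166, 0.09]
eef_rot: [0.732, 0.681, 0.005, 0.02]
ft_force: [-1.6, 0.0, 1.2]
width: 0.0144
t 25.0 p [0.5324 0.0166 0.09  ] F [-1.6  0.   1.2] M [-0.11  0.37  0.1 ] w 0.0144
x [ 0.074  0.997 -0.021] y [ 0.997 -0.073  0.036] z [ 0.034 -0.023 -0.999]
done 2.130603235986707
shift cm [0.22 0.09 0.3 ]
```

```bash
python3 -m jog '[[0,0,0,0.01,1],[0,0,0,0.01,1],[0,0,0,0.01,1],[0,0,0,0.01,1],[0,0,0,0.01,1],[0,0,0,0.01,1],[0,0,0,0.01,1],[0,0,0,0.01,1],[0,0,0,0.01,1],[0,0,0,0.01,1]]' 12
python3 - <<'E'
from h import *
s,m=st(); print('done',.561+1.4966-np.arctan2(m[1,1],m[0,1]))
w=cam('wrist','p1.png'); print(proj(w,np.array([.529,.081,.108])),proj(w,np.array([.529,.081,.092])))
E
```

```text
time: 26.0
ee_pos: [0.5322, 0.0166, 0.09]
eef_rot: [0.769, 0.64, 0.005, 0.02]
ft_force: [-2.0, -0.2, 1.0]
width: 0.014
t 26.0 p [0.5322 0.0166 0.09  ] F [-2.  -0.2  1. ] M [-0.11  0.56  0.07] w 0.014
x [ 0.182  0.983 -0.017] y [ 0.983 -0.181  0.037] z [ 0.033 -0.023 -0.999]
done 2.2400193297328257
[223.648056  150.9822023] [225.66446876 146.40499907]
```

```bash
python3 -m jog '[[0,0,0,0.01,1],[0,0,0,0.01,1],[0,0,0,0.01,1],[0,0,0,0.01,1],[0,0,0,0.01,1],[0,0,0,0.01,1],[0,0,0,0.01,1],[0,0,0,0.01,1],[0,0,0,0.01,1],[0,0,0,0.01,1]]' 12
python3 - <<'E'
from h import *
s,m=st(); print('done',.561+1.4966-np.arctan2(m[1,1],m[0,1]))
E
```

```text
time: 27.05
ee_pos: [0.5321, 0.0163, 0.09]
eef_rot: [0.802, 0.597, 0.006, 0.02]
ft_force: [-2.0, -1.8, 2.1]
width: 0.0154
t 27.05 p [0.5321 0.0163 0.09  ] F [-2.  -1.8  2.1] M [-0.47  0.57  0.23] w 0.0154
x [ 0.287  0.958 -0.013] y [ 0.957 -0.287  0.039] z [ 0.033 -0.024 -0.999]
done 2.348449960427403
```

The moment rose from about 0.1 to 0.23 N m and the fingers spread slightly, so the disc has caught. I'll look.

```bash
python3 - <<'E'
from h import *
w=cam('wrist'); a=cam('scene'); p0=cv2.imread('pics/p1.png')
en=lambda i:(255*(i/255.)**.6).astype(np.uint8)
f=lambda i:cv2.resize(i,(266,266),interpolation=cv2.INTER_CUBIC)
u,v=proj(w,np.array([.529,.081,.1])).astype(int)
print(u,v)
cv2.imwrite('pics/w8.png',en(np.hstack([f(p0[110:190,185:265]),f(w['img'][v-40:v+40,u-40:u+40]),f(a['img'][170:225,270:325])])))
E
```

```text
211 151
```

View pics/w8.png

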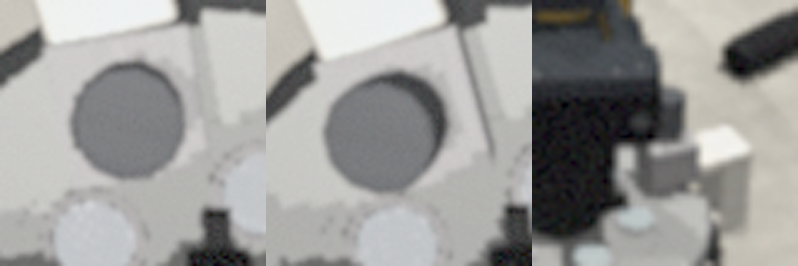

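Left is before, middle is now: the head's size is about 112 px in both, which fits the home height (about 114 px expected, against about 129 px when riding). The right crop shows the head just above the guide. So it dropped around 2.24 rad, and the soft grip has slipped slightly since. I'll ease the strain off, then let go.

```bash
python3 -m jog '[[0,0,0,-0.02,1],[0,0,0,-0.02,1],[0,0,0,-0.02,1],[0,0,0,-0.01,1],[0,0,0,0,1],[0,0,0,0,1],[0,0,0,0,1],[0,0,0,0,1],[0,0,0,0,1],[0,0,0,0,1]]' 12
python3 - <<'E'
from h import *
s,m=st(); print('done',.561+1.4966-np.arctan2(m[1,1],m[0,1]))
w=cam('wrist','p2.png')
for z in(.108,.092):
  c=proj(w,np.array([.529,.081,z])); T=w['camera_from_world']; d=-(T[2][:3]@np.array([.529,.081,z])+T[2][3]); print(z,c,'diam',.018*w['fx']/d)
u,v=c.astype(int); i=w['img'][v-40:v+40,u-40:u+40]
g=cv2.GaussianBlur(cv2.cvtColor(i,cv2.COLOR_BGR2GRAY),(3,3),0)
k=cv2.HoughCircles(cv2.resize(g,None,fx=4,fy=4),cv2.HOUGH_GRADIENT,1,80,param1=80,param2=20,minRadius=50,maxRadius=95)
print(k[0]/4+[u-40,v-40,0] if k is not None else None)
E
```

```text
time: 28.15
ee_pos: [0.5321, 0.0162, 0.09]
eef_rot: [0.779, 0.627, 0.006, 0.019]
ft_force: [-1.5, -1.4, 2.0]
width: 0.0141
t 28.15 p [0.5321 0.0162 0.09  ] F [-1.5 -1.4  2. ] M [-0.02  0.5  -0.03] w 0.0141
x [ 0.215  0.977 -0.016] y [ 0.976 -0.214  0.037] z [ 0.033 -0.023 -0.999]
done 2.273566393817136
0.108 [219.15117421 151.19544922] diam 39.70056156341975
0.092 [221.66826456 146.63384735] diam 35.23907153569986
[[213.625      148.625       17.29999924]]
```

The measured head diameter is 34.6 px, against 35.2 if home and 39.7 if riding, and the moment is back to about 0. I'll release and withdraw.

```bash
python3 -m jog '[[0,0,0,0,0.8],[0,0,0,0,0.6],[0,0,0,0,0.55],[0,0,0,0,0.55],[0,0,0,0,0.55],[0,0,-1,0,0.55],[0,0,-2,0,0.55],[0,0,-3,0,0.55],[0,0,-3,0,0.55],[0,0,-2,0,0.55]]' 12
python3 - <<'E'
from h import *
s,m=st()
w=cam('wrist'); a=cam('scene')
for z in(.108,.092):
  c=proj(w,np.array([.529,.081,z])); T=w['camera_from_world']; d=-(T[2][:3]@np.array([.529,.081,z])+T[2][3]); print(z,c,'diam',.018*w['fx']/d)
A=cv2.resize(w['img'][100:260,140:340],(500,400),interpolation=cv2.INTER_CUBIC)
B=cv2.resize(a['img'][175:225,280:320],(300,400),interpolation=cv2.INTER_CUBIC)
cv2.imwrite('pics/w9.png',(255*(np.hstack([A,B])/255.)**.6).astype(np.uint8))
E
```

```text
time: 29.2
ee_pos: [0.5271, 0.0197, 0.2035]
eef_rot: [0.779, 0.627, 0.005, 0.018]
ft_force: [-0.0, 0.6, -0.3]
width: 0.0393
t 29.2 p [0.5271 0.0197 0.2035] F [-0.   0.6 -0.3] M [ 0.04 -0.06 -0.04] w 0.0393
x [ 0.213  0.977 -0.014] y [ 0.977 -0.212  0.034] z [ 0.03  -0.021 -0.999]
0.108 [236.83337871 134.83170628] diam 20.823615237366052
0.092 [237.18498844 133.34084598] diam 19.52635486205702
```

View pics/w9.png

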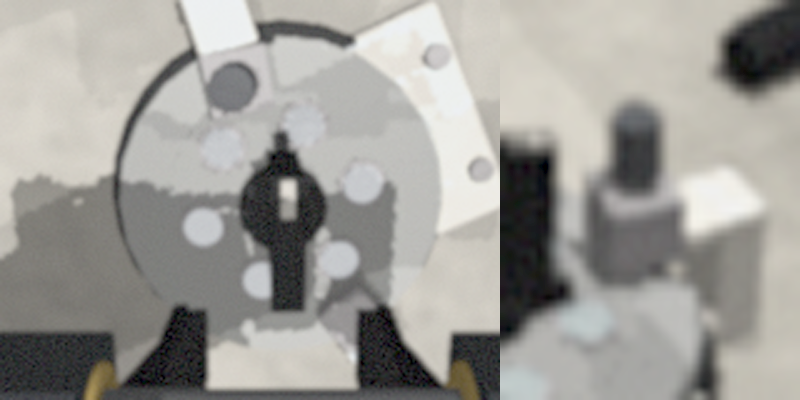

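The pin's head at (637,150) in the right crop sits just above the guide, so it is home. On the left no notch shows anywhere else on the rim, and the bystanders weren't approached. I'll hand in.

```bash
python3 -c "
from bench import r
print(r.close_job())"
```

```text
the job is handed in; nothing more can be done
None
```

The pin is in the carousel's guide and has dropped home into the notch, locking the disc. I handed the job in at about 29 s of the 72 s allowed.

**What I did:** I took the pin from its rest block, lowered it into the left-hand guide onto the disc and let go. I then turned the knob clockwise, the shorter way, about 2.3 rad. Joint 7 was nearing its limit, so I regripped the knob once on the way. The grip on the knob was only 12–15 N, so the fingers would slip before straining the disc.

**Last checks:**
- **Catch:** the turning moment rose from about 0.1 to 0.23 N m as the pin caught. That is roughly 2 N between pin and disc. I then eased it back to about 0 and released the knob.
- **Pin height:** the pin's head measured 34.6 px across, against 35.2 expected if home and 39.7 if still riding on the disc. The final picture shows the head just above the guide.
- **Notch:** no notch shows on the part of the rim in view; a small part was hidden by the gripper.

**Disagreements and gaps:**
- The scene and top cameras placed the guide about 4 mm from where the wrist camera did. I went by the wrist camera, and the pin went in without notable force.
- The tool drifted to a tilt of about 2° over the moves, with no visible effect.
- The pin had apparently dropped before the last 0.1 rad or so of turning, so the fingers slipped slightly on the knob over that stretch.
- I did not check the loose bystanders in a final picture. I never moved the gripper near them, and no unexpected contact force showed.

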